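# Tip a lime from a scoop into a bowl in a low folding-door cupboard

### The arm

A 7-joint arm with a two-finger parallel gripper is mounted at the origin on a cart in front of the work surface, level with it; the furniture and walls round the work are solid. World frame = base frame: x ahead of the robot, y to its left, z up, the work surface at z = 0. Lengths are in m, angles in rad, forces in N, time in s.
With the tool pointing down it reaches from about 0.35 to 0.9 m from the base axis. Payload 19.9 kg.
Tool frame: the origin (TCP) lies on the centre line of the jaws, within the pads' length; the fingertips stand ctrl.tip_reach ahead of it and the grasp point (between the pads) lies 8 mm behind it (ctrl.tip_reach is the distance from the TCP to the fingertips, in m); z points along the fingers, y is the line along which they close (so a half turn about z gives the same grasp; the last joint's range is limited). The gripper opens to 85 mm and grips with 20 to 120 N. Pads are 22 mm wide; open, the fingers measure 114 mm over their backs; the gripper's body (76 mm by 85 mm) begins 54 mm behind the grasp point. The pads swing forward as they close: fully open they stand 13 mm farther back than shut.
Start: joints at [-1.373, 0.417, -0.01, 1.614, 0.005, 1.111, -0.053], TCP at [0.148, 0.607, 0.242] pointing down, gripper open.
Joint ranges: [-2.81, 2.81], [-0.39, 2.02], [-1.27, 1.25], [0.06, 2.57], [-1.19, 4.33], [0.19, 2], [-2.82, 2.82]. Speed limits (rad/s): [1.89, 1.89, 2.39, 2.39, 3.01, 3.01, 3.01].

### API

Orientations are given as a unit quaternion [x, y, z, w].
In Python, from cell import ctrl gives the robot as it stands.
- The arm moves only by the tool play_rows, never from a script. Its argument "motion" is a list of rows, each a list of 5 numbers: the shift along the tool's x, y, z in cm, then the turn about the tool's z in rad, then the closure, from 0 (fully open) to 1 (shut). In form: [[tx, ty, tz, turn, grip], ...]. A call has exactly 5 rows; each row shifts and turns the commanded pose from where the row before left it, along the tool's axes as they then stand; what a row does not reach is not made up. A row lasts 1/12 s, in which the tool goes at most 41.7 mm and 7.16 degrees, less where a joint would pass 70% of its speed; a pose out of reach is approached as far as the arm can. A call is refused whole if a number of a shift passes 4.17 or a number of a turn 0.125, either way. A call with a gripper value outside its range is refused whole. The fingers move at their own pace and stop on an object; the grip force is fixed at half the most. Time passes only in rows, so rows that do not move let the fingers close, or fill a call up. It gives the time, the measured TCP pose, the force, the opening and the grip force at its end, in the units of the state.
- ctrl.observe(): the state, without advancing time (a new reading comes with each control period).
- ctrl.grab_frame(name): name is "scene" or "top" or "wrist"; returns a dict with "image" (384x512x3 uint8, red, green, blue), "vertical_fov" (degrees; the focal length in pixels is half the picture's height over the tangent of half this angle, whatever the lens; pixels are square), "cx", "cy" (the principal point, pixels), "distortion" ([k1, k2, p1, p2, k3] as OpenCV has them; the pictures are not rectified), "pose" (4x4, takes a point from camera to world coordinates). Camera axes: x right, y down, z forward; pixel columns grow to the right and rows downward; lengths in m; the calibration is good to about 2 mm. A picture is of the moment at which its call begins. There is no depth.
- ctrl.close_job(): hands the job in; it is judged then, once.
Trained networks look in a picture, given as the dict that the camera call returned (one of the last four; its "shot" number tells which), for a name from the list of things; names that differ only in an ending like _2 or _b are one class to them, and where a whole thing is asked for, a point or a joint stands for the part that bears it (a point fixed in the world has none). Each returns a list of dicts, best first, with "score" (0 to 1); they miss things now and then, are a little off and sometimes report something else, mostly with a low value. They report only what shows in the picture. A call takes as long as a camera call.
- ctrl.regions_of(target, picture): "mask" (384x512 bool, what is visible of it) and "point" ([column, row] in pixels, amid what is visible of it).
The state is a dict: "time_s": time; "qpos": joint angles; "qvel": joint speeds; "effort": joint torques, N m; "tcp_pos": TCP position; "tool_rot": TCP orientation; "force": force on the tool from outside, world axes, zero at the start; "wrist_torque": the same for the moment, N m; "gripper_width": finger opening in m; "finger_force": force on a finger pad.
Only numpy, scipy, OpenCV 4.12 (cv2) and the standard library are available. Lean on these libraries where they do the work, as an engineer would, in place of code of your own. Each camera call takes 0.05 s, during which the arm holds its last target. There are 200 camera calls.

### The job

Pull the folding door of the little worktop cupboard wide open by its handle. Then bring the lime in with the scoop and tip it into the bowl under the cupboard's low top, without touching the lime with the fingers or knocking the scoop against the cupboard. Lay the scoop flat on the worktop again, clear of the cupboard, with the door left wide open, the bowl still standing inside and the tomato and lemon left alone.

Things in the scene. Friction and masses are not known exactly. Their poses are not given: they have to be found in the camera images.
- cupboard: low pale-wood cupboard, fixed, 166 deep x 256 wide x 195 high. Origin: on the worktop, 75 mm in front of its back; x points into it, y to its left. Top and floor boards from x = -91 to +75; top's underside 180 up; floor 12 thick; side walls 12 thick, outsides at y = +-128; inside of the back at x = 67 (mm)
- door (a joint): opening of the left leaf (rad): 0 shut, 1.45 fully open. Two white leaves, 115 wide, 13 thick, 158 high: the left one turns about door_hinge, clockwise from above, the right one follows along the track; open, both stand out at the left end of the opening, 115 mm forward. About 1 N at the handle; stays where left
- door_hinge (a point): hinge line of the left leaf, 95 mm up: cupboard frame x = -82, y = +115 mm; only its x, y matter
- door_handle (a point): grip point, 170 mm up, of the upright steel bar (12 mm thick, 120 to 186 mm up, free at its top, on stubs at 128 and 150 mm up) on the left leaf near the fold: 88 mm along the leaf from door_hinge, 37 mm before its middle plane; circles about door_hinge
- bowl: loose blue bowl, 120 mm across the rim, 45 high, standing right of the middle on the cupboard's floor board (rim 57 mm above the worktop). Origin: centre of its underside. Not visible while the door is shut
- scoop: aluminium scoop, open front, black handle: 180 long, 74 wide, 41 high, 0.14 kg. Origin: underside, middle of the 90 long pan; x points out of the open front, z up. Floor 4 thick, its last 30 rises 4 to the lip; side walls 40 high at the rear, 22 at the front. Handle: level bar 18 wide, z = 22 to 40, x = -135 to -45 (mm)
- scoop_lip (a point): middle of the open front edge of the scoop: scoop frame x = +45, z = 8 mm
- scoop_grip (a point): grip point on the handle: scoop frame x = -95, z = 31 mm
- lime: green lime, 52 x 45 x 45 mm, 0.085 kg, lying loose in the pan of the scoop; it rolls out over the lip when the scoop is tipped nose-down by about 30 to 45 degrees. Origin: on its skin; it turns as the lime rolls
- lime_center (a point): centre of the lime
- tomato: red tomato, 59 mm wide, 68 high, a bystander. Origin: centre of its underside
- lemon: yellow lemon, 71 x 53 x 51 mm, a bystander. Origin: centre of its underside

How it is judged:
On the way, in this order (a step that is already met when the one before it is completed fails the run):
1. the folding door is wide open (left leaf beyond 1.15 rad) (value of joint door above 1.15 rad), for 0.2 s.
2. the front of the scoop is under the cupboard's top with the lime still in the pan (x of scoop_lip in the frame of cupboard above -0.08 m and z of scoop_lip in the frame of cupboard below 0.17 m and x of lime_center in the frame of scoop between -0.045 and 0.05 m and z of lime_center in the frame of scoop below 0.06 m and y of scoop_lip in the frame of cupboard between -0.11 and 0.11 m), for 0.1 s.
3. the lime lies in the bowl (horizontal distance between lime_center and bowl below 0.045 m and z of lime_center in the frame of bowl below 0.05 m), for 0.2 s.
At the end, for the whole second after the job is handed in: Lime at rest in the bowl (centre within 45 mm of its axis, under 50 mm up); bowl upright within 0.15 rad on the cupboard floor; door beyond 1.05 rad; scoop at rest, level within 0.1 rad on the worktop, its origin over 145 mm in front or 140 mm right of the cupboard's origin (all of step 3 and linear speed of each of lime, scoop below 0.05 m/s and angle between bowl's own z axis and vertical below 0.15 rad and x of bowl in the frame of cupboard above -0.06 m and z of bowl in the frame of cupboard below 0.025 m and value of joint door above 1.05 rad and angle between scoop's own z axis and vertical below 0.1 rad and height (world z) of scoop between -0.01 and 0.012 m and (x of scoop in the frame of cupboard below -0.145 m or y of scoop in the frame of cupboard below -0.14 m)); the robot touches nothing.
It fails at once if the fingers touch the lime (contact force between the fingers and lime above 0.5 N).
It fails at once if the scoop is knocked against the cupboard or its door (over 5 N) (contact force between scoop and cupboard above 5 N).
It fails at once if tomato or lemon is moved by over 30 mm (distance of any of tomato, lemon from where it was at the start of the episode above 0.03 m).
It also fails if it takes over 72 s, if anything falls off the work surface, if the arm or the gripper's body presses on something with over 40 N, if the wrist force passes 120 N, or if a joint passes its speed limit or range.

## Working session

There is one attempt and no reset: what is moved stays moved. The work goes in short steps, Python scripts to look and compute and a tool call to move; the robot and the scene stay as the last step left them, time stands still between calls to the robot, and variables do not carry over. Pictures are saved under pics/ and viewed, at most 10 in all, crops included, and the job is handed in when it is done.

Besides the shell and the picture viewer there is one more tool, called as name(argument=value, ...) on one line, values as JSON. play_rows: Moves the arm, as the interface text tells. Its arguments: {"type":"object","properties":{"motion":{"type":"array","items":{"type":"array","items":{"type":"number"}}}},"required":["motion"]}

```bash
mkdir -p pics; cat > h.py <<'E'
import numpy as np, cv2
from cell import ctrl
def K(p):
    h=p["image"].shape[0]; f=h/2/np.tan(np.radians(p["vertical_fov"])/2)
    return np.array([[f,0,p["cx"]],[0,f,p["cy"]],[0,0,1.]])
def ray(p,px):
    u=cv2.undistortPoints(np.array([[px]],float),K(p),np.array(p["distortion"],float))[0,0]
    T=np.array(p["pose"]); return T[:3,3],T[:3,:3]@np.array([u[0],u[1],1.])
def onz(p,px,z):
    o,d=ray(p,px); return o+d*(z-o[2])/d[2]
def proj(p,X):
    T=np.array(p["pose"]); R=T[:3,:3].T; t=-R@T[:3,3]
    return cv2.projectPoints(np.array(X,float).reshape(-1,1,3),cv2.Rodrigues(R)[0],t,K(p),np.array(p["distortion"],float))[0][:,0]
def save(p,n): cv2.imwrite(f"pics/{n}.png",p["image"][:,:,::-1])
E
cat > a.py <<'E'
from h import *
np.set_printoptions(precision=3,suppress=True)
print(ctrl.observe(),ctrl.tip_reach)
for c in ("scene","top"):
    p=ctrl.grab_frame(c); save(p,c+"0"); print(c,np.array(p["pose"]),p["vertical_fov"])
    for n in ("cupboard","door","door_handle","scoop","scoop_grip","lime","tomato","lemon"):
        print(n,[(round(r["score"],2),np.round(r["point"]),int(r["mask"].sum()),onz(p,r["point"],0.03)) for r in ctrl.regions_of(n,p)[:2]])
a=cv2.imread("pics/scene0.png");b=cv2.imread("pics/top0.png")
E
python3 a.py
```

```text
{'time_s': 0.0, 'qpos': array([-1.372,  0.418, -0.01 ,  1.614,  0.005,  1.111, -0.053]), 'qvel': array([ 0.002,  0.001, -0.   , -0.   ,  0.002, -0.001,  0.001]), 'effort': array([  0.   , -86.443,   0.679, -43.491,   0.019,   0.007,  -0.   ]), 'tcp_pos': array([0.148, 0.607, 0.242]), 'tool_rot': array([ 0.12 ,  0.993, -0.001, -0.   ]), 'force': array([-0.011,  0.07 ,  0.063]), 'wrist_torque': array([-0.024,  0.019, -0.005]), 'finger_force': 0.0, 'gripper_width': 0.0854744871803166} 0.011
scene [[ 0.584 -0.452  0.675 -0.095]
 [-0.812 -0.319  0.489 -0.552]
 [-0.006 -0.833 -0.553  0.593]
 [ 0.     0.     0.     1.   ]] 55.943112417605576
cupboard [(0.87, array([263., 170.]), 9678, array([ 0.69 , -0.013,  0.03 ]))]
door [(0.63, array([244., 182.]), 3621, array([ 0.603, -0.007,  0.03 ]))]
door_handle [(0.97, array([248., 182.]), 3625, array([ 0.608, -0.015,  0.03 ])), (0.43, array([292., 255.]), 318, array([ 0.426, -0.275,  0.03 ]))]
scoop [(0.87, array([288., 261.]), 1307, array([ 0.404, -0.275,  0.03 ]))]
scoop_grip [(0.75, array([286., 261.]), 1250, array([ 0.402, -0.273,  0.03 ]))]
li
[... 479 characters left out ...]
 array([ 0.625, -0.051,  0.03 ])), (0.2, array([225., 185.]), 1809, array([ 0.535, -0.057,  0.03 ]))]
door [(0.96, array([224., 186.]), 1716, array([ 0.531, -0.054,  0.03 ]))]
door_handle [(0.8, array([224., 185.]), 1804, array([ 0.535, -0.055,  0.03 ]))]
scoop [(0.89, array([304., 238.]), 1281, array([ 0.418, -0.252,  0.03 ]))]
scoop_grip [(0.89, array([305., 239.]), 1188, array([ 0.415, -0.256,  0.03 ])), (0.27, array([225., 183.]), 1765, array([ 0.54 , -0.056,  0.03 ]))]
lime [(0.79, array([312., 231.]), 298, array([ 0.434, -0.271,  0.03 ]))]
tomato [(0.58, array([318., 154.]), 456, array([ 0.627, -0.281,  0.03 ]))]
lemon [(0.58, array([353., 163.]), 418, array([ 0.609, -0.367,  0.03 ]))]
```

View pics/scene0.png

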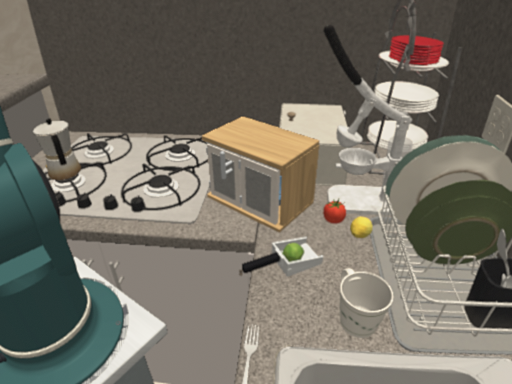

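View pics/top0.png

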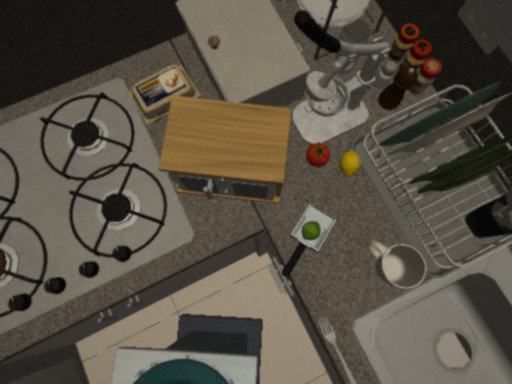

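```bash
cat > fit.py <<'E'
from h import *
from scipy.optimize import minimize
from itertools import product
def box(x,y,z): return np.array(list(product(x,y,z)))
CUP=[box((-.091,.075),(-.128,.128),(0,.195))]
SC=[np.array([(x,s*.037,z) for s in(-1,1) for x,z in((-.045,0),(-.045,.04),(.045,.004),(.045,.022),(.015,0))]),box((-.135,-.045),(-.009,.009),(.022,.04))]
def T(P,q): c,s=np.cos(q[2]),np.sin(q[2]); return np.c_[q[0]+c*P[:,0]-s*P[:,1],q[1]+s*P[:,0]+c*P[:,1],P[:,2]+(q[3] if len(q)>3 else 0)]
def sil(p,parts,q):
    m=np.zeros((384*4,512*4),np.uint8)
    for P in parts: cv2.fillConvexPoly(m,cv2.convexHull(np.round(proj(p,T(P,q))*4+1.5).astype(np.int32)),1)
    return cv2.resize(m.astype(np.float32),(512,384),interpolation=cv2.INTER_AREA)
def fit(views,parts,q0):
    def cost(q):
        c=0
        for p,m in views:
            s=sil(p,parts,q); c+=1-np.minimum(s,m).sum()/np.maximum(s,m).sum()
        return c
    q0=np.array(q0,float); S=np.vstack([q0]+[q0+d for d in np.diag([.03,.03,.2,.03][:len(q0)])])
    r=minimize(cost,q0,method="Nelder-Mead",options=dict(initial_simplex=S,xatol=2e-4,fatol=1e-4)); return r.x,r.fun
E
cat > b.py <<'E'
from fit import *
np.set_printoptions(precision=4,suppress=True)
P={c:ctrl.grab_frame(c) for c in("scene","top")}
M=lambda n:[(p,ctrl.regions_of(n,p)[0]["mask"].astype(np.float32)) for p in P.values()]
def best(v,parts,x,ys): return min((fit(v,parts,(*x,y)) for y in ys),key=lambda r:r[1])
def tri(n):
    A=np.zeros((3,3));b=np.zeros(3)
    for p in P.values():
        o,d=ray(p,ctrl.regions_of(n,p)[0]["point"]);d=d/np.linalg.norm(d);Q=np.eye(3)-np.outer(d,d);A+=Q;b+=Q@o
    return np.linalg.solve(A,b)
vc=M("cupboard");cup,f=best(vc,CUP,(.63,-.03),(-.2,0,.2));print("cup",cup,f)
print([fit([v],CUP,cup) for v in vc])
vs=M("scoop");s,f=best(vs,SC,(.43,-.26),(-.8,-.4,0));print("scoop",s,f)
print([fit([v],SC,s) for v in vs])
for n in("lime","tomato","lemon"): print(n,tri(n))
H=T(np.array([[-.082,.115,.095]]),cup);hd=T(np.array([[-.082-.037,.115-.088,.17]]),cup);print("hinge",H,"handle",hd)
im=[]
for c,p in P.items():
    a=p["image"][:,:,::-1].copy()
    for X in np.vstack([H,hd,T(CUP[0],cup),T(np.array([[.045,0,.008],[-.095,0,.031],[-.135,0,.031]]),s)]): cv2.circle(a,tuple(int(v) for v in np.round(proj(p,X)[0])),1,(255,0,255),-1)
    x0=150 if c=="top" else 180
    im.append(cv2.resize(a[90:290,x0:x0+200],None,fx=2,fy=2))
cv2.imwrite("pics/fit.png",np.hstack(im))
E
python3 b.py
```

```text
cup [ 0.6009 -0.0684 -0.0591] 0.06819146871566772
[(array([ 0.6016, -0.0705, -0.0713]), np.float64(0.03223341703414917)), (array([ 0.5997, -0.0679, -0.059 ]), np.float64(0.02836519479751587))]
scoop [ 0.4451 -0.2745 -0.5117] 0.5588210225105286
[(array([ 0.445 , -0.2754, -0.5054]), np.float64(0.2437446117401123)), (array([ 0.4432, -0.2742, -0.5168]), np.float64(0.3105316162109375))]
lime [ 0.4422 -0.2694  0.0221]
tomato [ 0.6335 -0.2834  0.0178]
lemon [ 0.6159 -0.3641  0.0176]
hinge [[0.5258 0.0512 0.095 ]] handle [[ 0.4837 -0.0344  0.17  ]]
```

View pics/fit.png

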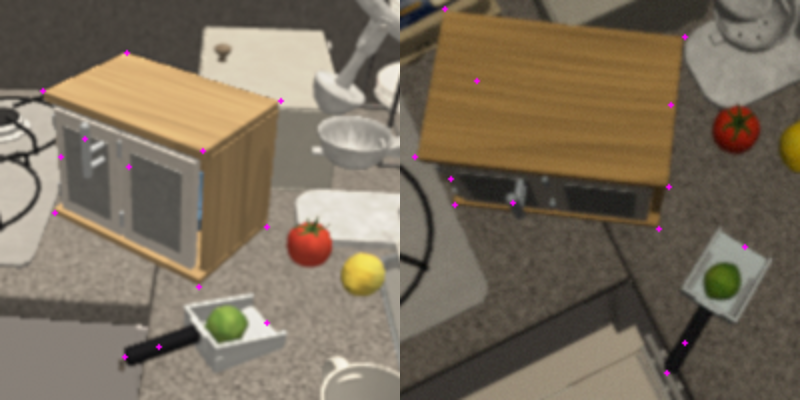

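```bash
cat > plan.py <<'E'
import numpy as np
from scipy.spatial.transform import Rotation as R
def yaw(q): x=R.from_quat(q).apply([1,0,0]); return np.arctan2(x[1],x[0])
def plan(p,psi,wps,r=2):
    """wps: (pos,psi,n,grip); shift-then-turn rows, rounding carried"""
    p=np.array(p,float); out=[]
    for P,ps,n,g in wps:
        P=np.array(P,float); p0=p.copy(); s0=psi
        for i in range(1,n+1):
            tgt=p0+(P-p0)*i/n; ts=s0+(ps-s0)*i/n
            c,s=np.cos(psi),np.sin(psi); A=np.array([[c,s,0],[s,-c,0],[0,0,-1]])
            v=np.round(A@(tgt-p)*100,r); t=round(-(ts-psi),3)
            p=p+A.T@v/100; psi=psi-t; out.append([float(x) for x in v]+[t,g])
    return out
def show(o):
    while len(o)%5: o.append([0,0,0,0,o[-1][4]])
    for i in range(0,len(o),5): print("[",",".join("[%g,%g,%g,%g,%g]"%tuple(x+0 for x in r) for r in o[i:i+5]),"]")
def now():
    from cell import ctrl
    s=ctrl.observe(); print(s["time_s"],np.round(s["tcp_pos"],4),round(yaw(s["tool_rot"]),4),np.round(R.from_quat(s["tool_rot"]).apply([0,0,1]),3),round(s["gripper_width"],4),np.round(s["force"],1)); return s["tcp_pos"],yaw(s["tool_rot"])
E
python3 - <<'E'
from plan import *
p,y=now()
show(plan(p,y,[(p,3.08,2,0),((.484,-.034,.27),3.08,22,0)],1))
E
```

```text
1.5 [0.1484 0.6071 0.2422] 2.9018 [ 0. -0. -1.] 0.0855 [0.2 1.1 0.3]
[ [0,0,0,-0.089,0],[0,0,0,-0.089,0],[-1.7,-2.8,-0.1,0,0],[-1.7,-2.8,-0.2,0,0],[-1.7,-2.8,-0.1,0,0] ]
[ [-1.7,-2.9,-0.1,0,0],[-1.7,-2.8,-0.1,0,0],[-1.7,-2.8,-0.2,0,0],[-1.7,-2.8,-0.1,0,0],[-1.7,-2.8,-0.1,0,0] ]
[ [-1.7,-2.8,-0.1,0,0],[-1.7,-2.8,-0.2,0,0],[-1.7,-2.9,-0.1,0,0],[-1.7,-2.8,-0.1,0,0],[-1.7,-2.8,-0.1,0,0] ]
[ [-1.7,-2.8,-0.2,0,0],[-1.7,-2.8,-0.1,0,0],[-1.7,-2.8,-0.1,0,0],[-1.7,-2.8,-0.1,0,0],[-1.7,-2.9,-0.2,0,0] ]
[ [-1.7,-2.8,-0.1,0,0],[-1.7,-2.8,-0.1,0,0],[-1.8,-2.8,-0.1,0,0],[-1.7,-2.8,-0.2,0,0],[0,0,0,0,0] ]
```

play_rows(motion=[[0,0,0,-0.089,0],[0,0,0,-0.089,0],[-1.7,-2.8,-0.1,0,0],[-1.7,-2.8,-0.2,0,0],[-1.7,-2.8,-0.1,0,0]])

```text
time_s: 1.92
tcp_pos: [0.1945, 0.519, 0.2461]
tool_rot: [0.031, 1.0, -0.0, -0.0]
force: [0.7, 1.2, 1.3]
gripper_width: 0.0854
finger_force: 0.0
```

play_rows(motion=[[-1.7,-2.9,-0.1,0,0],[-1.7,-2.8,-0.1,0,0],[-1.7,-2.8,-0.2,0,0],[-1.7,-2.8,-0.1,0,0],[-1.7,-2.8,-0.1,0,0]])

```text
time_s: 2.33
tcp_pos: [0.2708, 0.3727, 0.2525]
tool_rot: [0.031, 1.0, 0.0, 0.0]
force: [1.3, 0.9, -0.3]
gripper_width: 0.0855
finger_force: 0.0
```

play_rows(motion=[[-1.7,-2.8,-0.1,0,0.2],[-1.7,-2.8,-0.2,0,0.4],[-1.7,-2.9,-0.1,0,0.4],[-1.7,-2.8,-0.1,0,0.4],[-1.7,-2.8,-0.1,0,0.4]])

```text
time_s: 2.75
tcp_pos: [0.3469, 0.2266, 0.2586]
tool_rot: [0.031, 1.0, 0.0, 0.0]
force: [1.1, 0.8, 0.5]
gripper_width: 0.0514
finger_force: 0.0
```

play_rows(motion=[[-1.7,-2.8,-0.2,0,0.4],[-1.7,-2.8,-0.1,0,0.4],[-1.7,-2.8,-0.1,0,0.4],[-1.7,-2.8,-0.1,0,0.4],[-1.7,-2.9,-0.2,0,0.4]])

```text
time_s: 3.17
tcp_pos: [0.423, 0.0807, 0.2656]
tool_rot: [0.031, 1.0, 0.0, 0.0]
force: [0.9, 1.3, 0.2]
gripper_width: 0.0511
finger_force: 0.0
```

play_rows(motion=[[-1.7,-2.8,-0.1,0,0.4],[-1.7,-2.8,-0.1,0,0.4],[-1.8,-2.8,-0.1,0,0.4],[0,0,0,0,0.4],[0,0,0,0,0.4]])

```text
time_s: 3.58
tcp_pos: [0.4696, -0.0062, 0.2683]
tool_rot: [0.032, 0.999, -0.0, 0.0]
force: [-0.3, 0.4, 0.3]
gripper_width: 0.0514
finger_force: 0.0
```

```bash
python3 - <<'E'
from plan import *; from h import *
p,y=now()
w=ctrl.grab_frame("wrist"); a=w["image"][:,:,::-1].copy()
hd=np.array([.4837,-.0344,.17])
for X in (hd,hd+[0,0,.016]): cv2.circle(a,tuple(int(v) for v in np.round(proj(w,X)[0])),2,(255,0,255),-1)
cv2.imwrite("pics/w1.png",a); print(w["pose"],[ (r["score"],r["point"]) for r in ctrl.regions_of("door_handle",w)])
E
```

```text
3.5833 [ 0.4696 -0.0062  0.2683] 3.0769 [ 0.    -0.001 -1.   ] 0.0514 [-0.3  0.4  0.3]
[[ 6.45905808e-02  9.61822781e-01  2.65941714e-01  4.01993736e-01]
 [ 9.97911821e-01 -6.21921681e-02 -1.74393852e-02 -9.82451267e-04]
 [-2.34106117e-04  2.66512800e-01 -9.63831351e-01  4.00037689e-01]
 [ 0.00000000e+00  0.00000000e+00  0.00000000e+00  1.00000000e+00]] [(0.63, [212.6, 224.2])]
```

View pics/w1.png

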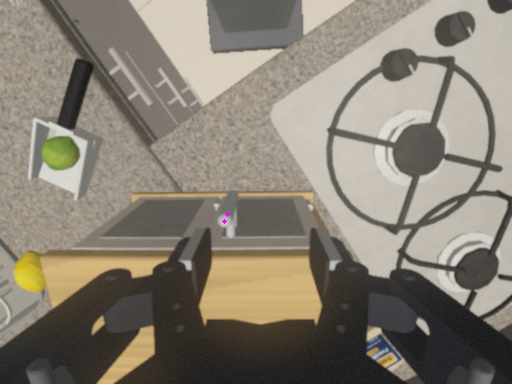

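```bash
python3 - <<'E'
import cv2
a=cv2.imread("pics/w1.png"); cv2.imwrite("pics/w1c.png",cv2.resize(a[180:260,170:290],None,fx=6,fy=6,interpolation=cv2.INTER_CUBIC))
E
```

```text
(no output)
```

View pics/w1c.png

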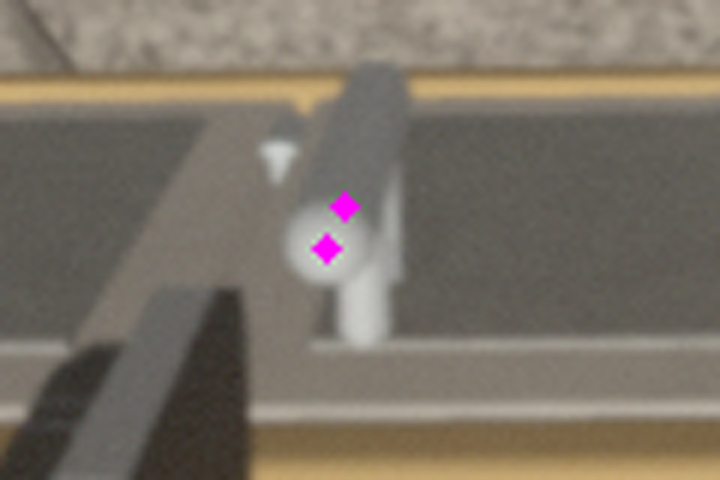

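```bash
cat > door.py <<'E'
from plan import *
from fit import T
cup=(.6009,-.0684,-.0605)
def hd(th,z=.172): 
    s,c=np.sin(th),np.cos(th); return T(np.array([[-.082-.088*s-.037*c,.115-.088*c+.037*s,z]]),cup)[0]
E
python3 - <<'E'
from door import *
p,y=now(); q=np.array([*hd(0)[:2],p[2]]); print(hd(0))
show(plan(p,y,[(q,3.08,2,.4),(hd(0),3.08,5,.4),(hd(0),3.08,3,1)]))
print(); N=20
show(plan(hd(0),3.08,[(hd(1.4*i/N),3.08-1.4*i/N,1,1) for i in range(1,N+1)]))
E
```

```text
3.6833 [ 0.469  -0.0043  0.2682] 3.0802 [-0.  0. -1.] 0.0514 [ 0.3 -0.4  0.4]
[ 0.48375022 -0.03425429  0.172     ]
[ [-0.83,-1.45,0,0,0.4],[-0.83,-1.45,0,0,0.4],[0,0,1.92,0,0.4],[0,0,1.93,0,0.4],[0,0,1.92,0,0.4] ]
[ [0,0,1.93,0,0.4],[0,0,1.92,0,0.4],[0,0,0,0,1],[0,0,0,0,1],[0,0,0,0,1] ]

[ [0.61,0.28,0,0.07,1],[0.6,0.28,0,0.07,1],[0.61,0.28,0,0.07,1],[0.61,0.28,0,0.07,1],[0.6,0.28,0,0.07,1] ]
[ [0.61,0.28,0,0.07,1],[0.61,0.28,0,0.07,1],[0.6,0.28,0,0.07,1],[0.61,0.28,0,0.07,1],[0.61,0.28,0,0.07,1] ]
[ [0.6,0.28,0,0.07,1],[0.61,0.28,0,0.07,1],[0.61,0.28,0,0.07,1],[0.6,0.28,0,0.07,1],[0.61,0.28,0,0.07,1] ]
[ [0.61,0.28,0,0.07,1],[0.6,0.28,0,0.07,1],[0.61,0.27,0,0.07,1],[0.61,0.28,0,0.07,1],[0.6,0.28,0,0.07,1] ]
```

play_rows(motion=[[-0.83,-1.45,0,0,0.4],[-0.83,-1.45,0,0,0.4],[0,0,1.92,0,0.4],[0,0,1.93,0,0.4],[0,0,1.92,0,0.4]])

```text
time_s: 4.1
tcp_pos: [0.4839, -0.0337, 0.21]
tool_rot: [0.03, 1.0, 0.0, 0.0]
force: [0.9, 0.7, 0.6]
gripper_width: 0.0508
finger_force: 0.0
```

play_rows(motion=[[0,0,1.93,0,0.4],[0,0,1.92,0,0.4],[0,0,0,0,0.7],[0,0,0,0,0.7],[0,0,0,0,0.7]])

```text
time_s: 4.52
tcp_pos: [0.4844, -0.0343, 0.1732]
tool_rot: [0.03, 1.0, 0.0, 0.0]
force: [-0.9, 0.1, -0.0]
gripper_width: 0.0257
finger_force: 0.0
```

```bash
python3 -c "
from door import *
p,y=now();print((p-hd(0))*1000)"
```

```text
4.5167 [ 0.4844 -0.0343  0.1732] 3.0806 [ 0.001  0.    -1.   ] 0.0257 [-0.9  0.1 -0. ]
[ 0.62339848 -0.07989502  1.15858659]
```

Aligned; grip and pull.

play_rows(motion=[[0,0,0,0,1],[0,0,0,0,1],[0,0,0,0,1],[0,0,0,0,1],[0,0,0,0,1]])

```text
time_s: 4.93
tcp_pos: [0.4846, -0.0351, 0.1734]
tool_rot: [0.031, 1.0, 0.0, 0.001]
force: [-1.5, -2.4, 7.8]
gripper_width: 0.0098
finger_force: 58.5
```

play_rows(motion=[[0.61,0.28,0,0.07,1],[0.6,0.28,0,0.07,1],[0.61,0.28,0,0.07,1],[0.61,0.28,0,0.07,1],[0.6,0.28,0,0.07,1]])

```text
time_s: 5.35
tcp_pos: [0.4575, -0.016, 0.1734]
tool_rot: [0.207, 0.978, 0.0, 0.001]
force: [-4.2, -9.0, 12.5]
gripper_width: 0.0102
finger_force: 60.0
```

play_rows(motion=[[0.61,0.28,0,0.07,1],[0.6,0.28,0,0.07,1],[0.61,0.28,0,0.07,1],[0.61,0.28,0,0.07,1],[0.6,0.28,0,0.07,1]])

```text
time_s: 5.77
tcp_pos: [0.4383, 0.0117, 0.1733]
tool_rot: [0.374, 0.927, -0.0, -0.0]
force: [-13.3, -10.2, 24.9]
gripper_width: 0.0099
finger_force: 61.4
```

play_rows(motion=[[0.61,0.28,0,0.07,1],[0.6,0.28,0,0.07,1],[0.61,0.28,0,0.07,1],[0.61,0.28,0,0.07,1],[0.6,0.28,0,0.07,1]])

```text
time_s: 6.18
tcp_pos: [0.4301, 0.0446, 0.1733]
tool_rot: [0.53, 0.848, -0.0, -0.001]
force: [-19.0, -5.6, 31.5]
gripper_width: 0.0099
finger_force: 62.3
```

play_rows(motion=[[0.61,0.28,0,0.07,1],[0.6,0.28,0,0.07,1],[0.61,0.28,0,0.07,1],[0.61,0.28,0,0.07,1],[0.6,0.28,0,0.07,1]])

```text
time_s: 6.6
tcp_pos: [0.434, 0.0786, 0.1733]
tool_rot: [0.669, 0.743, 0.0, -0.001]
force: [-17.4, 0.9, 27.1]
gripper_width: 0.01
finger_force: 61.8
```

play_rows(motion=[[0,0,0,0,1],[0,0,0,0,1],[0,0,0,0,0.6],[0,0,0,0,0.6],[0,0,0,0,0.6]])

```text
time_s: 7.02
tcp_pos: [0.4352, 0.078, 0.1726]
tool_rot: [0.667, 0.745, 0.001, 0.0]
force: [0.3, 0.8, -0.6]
gripper_width: 0.0343
finger_force: 0.0
```

```bash
python3 -c "
from door import *
from h import *
p,y=now();print((p-hd(1.4))*1000)
t=ctrl.grab_frame('top');save(t,'top1')
print([(r['score'],r['point']) for r in ctrl.regions_of('bowl',t)],ctrl.observe()['qpos'])"
```

```text
7.0167 [0.4352 0.078  0.1726] 1.68 [ 0.001  0.001 -1.   ] 0.0343 [ 0.3  0.8 -0.6]
[ 0.71535282 -0.48098162  0.64454844]
[] [-0.88645572  0.2217243   0.71945827  2.13769987 -0.1952333   0.84481137
  0.06014562]
```

play_rows(motion=[[0,0,-1.5,0,0.4],[0,0,-3,0,0.4],[0,0,-3,0,0.4],[0,0,-3,0,0],[0,0,0,0,0]])

```text
time_s: 7.53
tcp_pos: [0.4368, 0.0779, 0.2818]
tool_rot: [0.668, 0.744, 0.003, 0.001]
force: [-0.9, -0.2, -0.2]
gripper_width: 0.0734
finger_force: 0.0
```

```bash
python3 -c "
from door import *
from h import *
p,y=now()
t=ctrl.grab_frame('scene')
a=t['image'][:,:,::-1].copy();cup=np.array(cup)
R=ctrl.regions_of('bowl',t)
for r in R:
  print(r['score'],r['point'],r['mask'].sum(),onz(t,r['point'],.04))
for d in (0,1.4): cv2.circle(a,tuple(int(v) for v in proj(t,hd(d))[0]),1,(255,0,255),-1)
if R:
  c=cv2.findContours(R[0]['mask'].astype(np.uint8),0,2)[0];cv2.drawContours(a,c,-1,(0,0,255),1); np.save('bowl.npy',R[0]['mask'])
cv2.imwrite('pics/s1.png',cv2.resize(a[100:300,180:380],None,fx=3,fy=3,interpolation=cv2.INTER_CUBIC))"
```

```text
7.5333 [0.4368 0.0779 0.2818] 1.6791 [ 0.006  0.003 -1.   ] 0.0734 [-0.9 -0.2 -0.2]
0.64 [274.3, 187.9] 671 [ 0.61592378 -0.10200058  0.04      ]
```

View pics/s1.png

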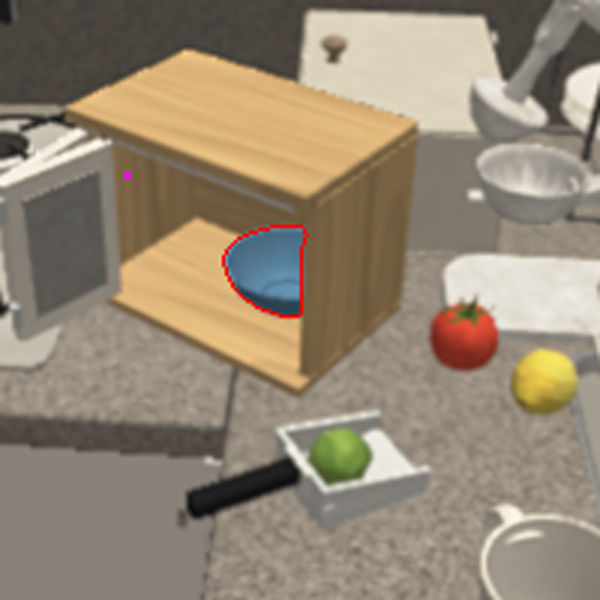

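```bash
cat > bowl.py <<'E'
from fit import *
from door import cup
def bfit(t,m,cut=279):
    m=m.astype(np.float32)[:,:cut]; a=np.linspace(0,2*np.pi,48)
    def sl(q):
        P=np.vstack([np.c_[q[0]+r*np.cos(a),q[1]+r*np.sin(a),0*a+z] for r,z in((.06,.057),((.06+q[2])/2+.008,.034),(q[2],.012))])
        h=cv2.convexHull(np.round(proj(t,P)*4+1.5).astype(np.int32)); k=np.zeros((1536,2048),np.uint8); cv2.fillConvexPoly(k,h,1)
        return cv2.resize(k.astype(np.float32),(512,384),interpolation=cv2.INTER_AREA)[:,:cut]
    def cost(q):
        s=sl(q); return 1-np.minimum(s,m).sum()/np.maximum(s,m).sum()
    q0=np.array([.61,-.12,.03]); S=np.vstack([q0,q0+[.02,0,0],q0+[0,.02,0],q0+[0,0,.01]])
    r=minimize(cost,q0,method="Nelder-Mead",options=dict(initial_simplex=S,xatol=2e-4,fatol=1e-4)); return r.x,r.fun
def tocup(x,y): c,s=np.cos(cup[2]),np.sin(cup[2]); dx,dy=x-cup[0],y-cup[1]; return np.round([c*dx+s*dy,-s*dx+c*dy],4)
if __name__=="__main__":
    t=ctrl.grab_frame("scene"); R=ctrl.regions_of("bowl",t)
    for cut in (279,275):
        q,f=bfit(t,R[0]["mask"],cut); print(q,f,"cup frame",tocup(*q[:2]))
E
python3 bowl.py
```

```text
[ 0.60204675 -0.11840881  0.0220039 ] 0.026816964149475098 cup frame [ 0.0042 -0.0498]
[ 0.60324377 -0.1175423   0.02287524] 0.030466675758361816 cup frame [ 0.0053 -0.0489]
```

```bash
python3 - <<'E'
from plan import *
p,y=now()
show(plan(p,y,[((.3442,-.2185,.2),2.63,13,0)]))
E
```

```text
7.7333 [0.4345 0.0777 0.2765] 1.6798 [-0.001 -0.    -1.   ] 0.0853 [ 0.  -0.2  0.2]
[ [-2.19,-0.94,0.59,-0.073,0],[-2.11,-1.09,0.59,-0.073,0],[-2.03,-1.25,0.59,-0.073,0],[-1.94,-1.39,0.58,-0.073,0],[-1.82,-1.53,0.59,-0.073,0] ]
[ [-1.71,-1.66,0.59,-0.074,0],[-1.59,-1.78,0.59,-0.073,0],[-1.44,-1.89,0.59,-0.073,0],[-1.31,-2,0.59,-0.073,0],[-1.16,-2.08,0.59,-0.073,0] ]
[ [-1,-2.16,0.58,-0.073,0],[-0.85,-2.23,0.59,-0.073,0],[-0.68,-2.28,0.59,-0.073,0],[0,0,0,0,0],[0,0,0,0,0] ]
```

play_rows(motion=[[-2.19,-0.94,0.59,-0.073,0],[-2.11,-1.09,0.59,-0.073,0],[-2.03,-1.25,0.59,-0.073,0],[-1.94,-1.39,0.58,-0.073,0],[-1.82,-1.53,0.59,-0.073,0]])

```text
time_s: 8.15
tcp_pos: [0.3992, -0.0372, 0.2466]
tool_rot: [0.52, 0.854, -0.001, -0.0]
force: [0.5, -0.1, 0.1]
gripper_width: 0.0856
finger_force: 0.0
```

play_rows(motion=[[-1.71,-1.66,0.59,-0.074,0],[-1.59,-1.78,0.59,-0.073,0],[-1.44,-1.89,0.59,-0.073,0],[-1.31,-2,0.59,-0.073,0],[-1.16,-2.08,0.59,-0.073,0]])

```text
time_s: 8.57
tcp_pos: [0.3643, -0.1511, 0.2174]
tool_rot: [0.356, 0.935, -0.0, -0.0]
force: [1.3, 0.3, -0.1]
gripper_width: 0.0856
finger_force: 0.0
```

play_rows(motion=[[-1,-2.16,0.58,-0.073,0],[-0.85,-2.23,0.59,-0.073,0],[-0.68,-2.28,0.59,-0.073,0],[0,0,0,0,0],[0,0,0,0,0]])

```text
time_s: 8.98
tcp_pos: [0.344, -0.2174, 0.2003]
tool_rot: [0.258, 0.966, -0.001, -0.001]
force: [-0.3, -0.0, -0.3]
gripper_width: 0.0852
finger_force: 0.0
```

```bash
python3 - <<'E'
from plan import *; from fit import *
p,y=now()
w=ctrl.grab_frame("wrist"); R=ctrl.regions_of("scoop",w); L=ctrl.regions_of("lime",w)
print([(r["score"],r["point"],r["mask"].sum()) for r in R+L])
m=np.maximum(R[0]["mask"],L[0]["mask"]).astype(np.float32) if L else R[0]["mask"].astype(np.float32)
q,f=fit([(w,m)],SC,(.4445,-.2748,-.512)); print(q,f)
if L: print("lime",onz(w,L[0]["point"],.027))
a=w["image"][:,:,::-1].copy()
for P in SC: cv2.polylines(a,[cv2.convexHull(np.round(proj(w,T(P,q))).astype(np.int32))],True,(255,0,255),1)
cv2.imwrite("pics/w2.png",a)
E
```

```text
8.9833 [ 0.344  -0.2174  0.2003] 2.6202 [-0.003 -0.001 -1.   ] 0.0852 [-0.3 -0.  -0.3]
[(0.78, [258.7, 243.0], np.int64(4336)), (0.93, [259.4, 265.0], np.int64(1133))]
[ 0.44547821 -0.27359897 -0.50594425] 0.09661144018173218
lime [ 0.43582908 -0.27068723  0.027     ]
```

View pics/w2.png

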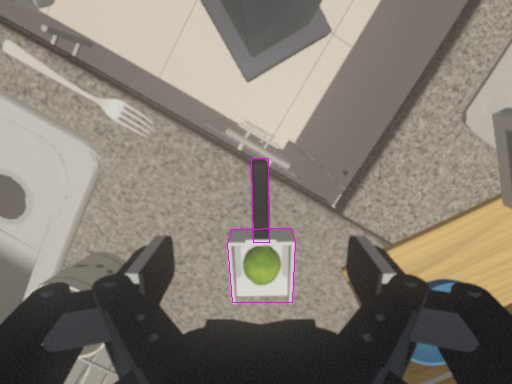

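play_rows(motion=[[-0.1,0,3.5,-0.012,0.2],[0,0,3.5,0,0.4],[0,0,3.5,0,0.4],[0,0,3.5,0,0.4],[0,0,2,0,0.4]])

```text
time_s: 9.55
tcp_pos: [0.345, -0.2156, 0.0381]
tool_rot: [0.25, 0.968, 0.0, -0.002]
force: [1.0, 0.0, 0.5]
gripper_width: 0.0516
finger_force: 0.0
```

play_rows(motion=[[0,0,1.5,0,0.4],[0,0,0,0,0.4],[0,0,0,0,0.6],[0,0,0,0,0.7],[0,0,0,0,0.74]])

```text
time_s: 9.97
tcp_pos: [0.3469, -0.2169, 0.0272]
tool_rot: [0.25, 0.968, 0.0, 0.001]
force: [-0.8, -0.3, 1.2]
gripper_width: 0.022
finger_force: 0.2
```

play_rows(motion=[[0,0,0,0,0.76],[0,0,0,0,0.78],[0,0,0,0,0.8],[0,0,0,0,0.9],[0,0,0,0,1]])

```text
time_s: 10.38
tcp_pos: [0.3463, -0.2169, 0.0263]
tool_rot: [0.25, 0.968, 0.0, 0.0]
force: [0.5, 1.9, 6.3]
gripper_width: 0.017
finger_force: 60.7
```

play_rows(motion=[[0,0,0,0,1],[0,0,0,0,1],[0,0,-0.1,0,1],[0,0,-0.2,0,1],[0,0,-0.3,0,1]])

```text
time_s: 10.8
tcp_pos: [0.3456, -0.2169, 0.0321]
tool_rot: [0.25, 0.968, 0.0, -0.0]
force: [-0.5, 0.1, -1.5]
gripper_width: 0.0171
finger_force: 59.7
```

```bash
cat > chk.py <<'E'
from plan import *; from fit import *
p,y=now()
t=ctrl.grab_frame("scene"); u=ctrl.grab_frame("top"); V=[]
for p in (t,u):
    R=ctrl.regions_of("scoop",p); L=ctrl.regions_of("lime",p)
    for n,r in (("scoop",R),("lime",L)): print(n,[(round(k["score"],2),k["point"],int(k["mask"].sum()),onz(p,k["point"],.09)) for k in r[:1]])
E
python3 chk.py
```

```text
10.8 [ 0.3456 -0.2169  0.0321] 2.6356 [-0.001  0.    -1.   ] 0.0171 [-0.5  0.1 -1.5]
scoop []
lime [(0.67, [293.3, 251.5], 307, array([ 0.37957603, -0.30083854,  0.09      ]))]
scoop [(0.54, [321.0, 214.3], 237, array([ 0.46490674, -0.28260425,  0.09      ]))]
lime []
```

```bash
cat > go.py <<'E'
from door import *
def C(lip,y=-.0495,z=.0935,off=.1585): return T(np.array([[lip-off,y,z]]),cup)[0]
PS=np.pi+cup[2]
E
python3 - <<'E'
from go import *
p,y=now(); print(C(-.1),C(-.03))
show(plan(p,y,[((.346,-.217,.0935),y,10,1),((.343,-.2,.0935),y-(y-PS)*.1,4,1),((.338,-.12,.0935),y-(y-PS)*.9,12,1),(C(-.1),PS,4,1)]))
print(); show(plan(C(-.1),PS,[(C(-.04),PS,12,1)]))
E
```

```text
11.1 [ 0.346  -0.217   0.0321] 2.6358 [-0.  0. -1.] 0.0169 [ 0.  -0.5 -1.5]
[ 0.33988002 -0.10217973  0.0935    ] [ 0.40975195 -0.10641214  0.0935    ]
[ [0,0,-0.61,0,1],[0,0,-0.62,0,1],[0,0,-0.61,0,1],[0,0,-0.62,0,1],[0,0,-0.61,0,1] ]
[ [0,0,-0.61,0,1],[0,0,-0.62,0,1],[0,0,-0.61,0,1],[0,0,-0.62,0,1],[0,0,-0.61,0,1] ]
[ [0.27,0.34,0,-0.011,1],[0.27,0.33,0,-0.011,1],[0.26,0.35,0,-0.011,1],[0.26,0.34,0,-0.012,1],[0.33,0.58,0,-0.03,1] ]
[ [0.32,0.59,0,-0.029,1],[0.3,0.59,0,-0.03,1],[0.28,0.61,0,-0.03,1],[0.26,0.61,0,-0.029,1],[0.25,0.63,0,-0.03,1] ]
[ [0.22,0.62,0,-0.03,1],[0.21,0.64,0,-0.029,1],[0.19,0.64,0,-0.03,1],[0.17,0.65,0,-0.029,1],[0.15,0.65,0,-0.03,1] ]
[ [0.13,0.65,0,-0.03,1],[0,0.45,0,-0.011,1],[-0.01,0.45,0,-0.011,1],[-0.01,0.45,0,-0.011,1],[-0.01,0.44,0,-0.011,1] ]

[ [-0.5,0,0,0,1],[-0.5,0,0,0,1],[-0.5,0,0,0,1],[-0.5,0,0,0,1],[-0.5,0,0,0,1] ]
[ [-0.5,0,0,0,1],[-0.5,0,0,0,1],[-0.5,0,0,0,1],[-0.5,0,0,0,1],[-0.5,0,0,0,1] ]
[ [-0.5,0,0,0,1],[-0.5,0,0,0,1],[0,0,0,0,1],[0,0,0,0,1],[0,0,0,0,1] ]
```

play_rows(motion=[[0,0,-0.3,0,1],[0,0,-0.6,0,1],[0,0,-0.6,0,1],[0,0,-0.7,0,1],[0,0,-0.7,0,1]])

```text
time_s: 11.52
tcp_pos: [0.3461, -0.2171, 0.062]
tool_rot: [0.25, 0.968, -0.0, 0.0]
force: [0.1, 0.2, -2.3]
gripper_width: 0.017
finger_force: 59.7
```

play_rows(motion=[[0,0,-0.7,0,1],[0,0,-0.7,0,1],[0,0,-0.7,0,1],[0,0,-0.6,0,1],[0,0,-0.55,0,1]])

```text
time_s: 11.93
tcp_pos: [0.3461, -0.217, 0.0943]
tool_rot: [0.25, 0.968, 0.0, 0.0]
force: [0.4, -0.4, -1.6]
gripper_width: 0.017
finger_force: 59.7
```

play_rows(motion=[[0.27,0.34,0,-0.011,1],[0.27,0.33,0,-0.011,1],[0.26,0.35,0,-0.011,1],[0.26,0.34,0,-0.012,1],[0.33,0.58,0,-0.03,1]])

```text
time_s: 12.35
tcp_pos: [0.3424, -0.193, 0.0934]
tool_rot: [0.213, 0.977, -0.0, -0.0]
force: [-0.3, -0.1, -2.4]
gripper_width: 0.0173
finger_force: 59.8
```

play_rows(motion=[[0.32,0.59,0,-0.029,1],[0.3,0.59,0,-0.03,1],[0.28,0.61,0,-0.03,1],[0.26,0.61,0,-0.029,1],[0.25,0.63,0,-0.03,1]])

```text
time_s: 12.77
tcp_pos: [0.3405, -0.1593, 0.0936]
tool_rot: [0.139, 0.99, 0.0, 0.0]
force: [-0.3, -0.2, -1.9]
gripper_width: 0.0168
finger_force: 59.9
```

play_rows(motion=[[0.22,0.62,0,-0.03,1],[0.21,0.64,0,-0.029,1],[0.19,0.64,0,-0.03,1],[0.17,0.65,0,-0.029,1],[0.15,0.65,0,-0.03,1]])

```text
time_s: 13.18
tcp_pos: [0.3384, -0.126, 0.0936]
tool_rot: [0.066, 0.998, 0.0, 0.0]
force: [-0.5, 0.1, -1.7]
gripper_width: 0.0171
finger_force: 59.8
```

play_rows(motion=[[0.13,0.65,0,-0.03,1],[0,0.45,0,-0.011,1],[0,0.45,0,-0.011,1],[0,0.45,0,-0.011,1],[0,0.44,0,-0.011,1]])

```text
time_s: 13.6
tcp_pos: [0.3397, -0.1019, 0.0936]
tool_rot: [0.03, 1.0, -0.0, 0.0]
force: [-0.5, -0.3, -2.9]
gripper_width: 0.0169
finger_force: 59.8
```

```bash
cat > look.py <<'E'
from go import *; from fit import *; import sys
p,y=now(); print("cmd err",np.round((p-C(-.1))*1000,1),y-PS)
w=ctrl.grab_frame("scene"); a=w["image"][:,:,::-1].copy()
R=ctrl.regions_of("scoop",w); L=ctrl.regions_of("lime",w); print([(r["score"],r["point"],r["mask"].sum()) for r in R+L])
o=p-np.array([0,0,.0265])+.1135*np.array([-np.cos(y),-np.sin(y),0]); q=[o[0],o[1],y-np.pi,o[2]]; print("scoop pred",q)
if L: 
    l=onz(w,L[0]["point"],o[2]+.027); d=l[:2]-o[:2]; c,s=np.cos(q[2]),np.sin(q[2]); print("lime in scoop",c*d[0]+s*d[1],-s*d[0]+c*d[1])
for P in SC: cv2.polylines(a,[cv2.convexHull(np.round(proj(w,T(P,q))).astype(np.int32))],True,(255,0,255),1)
cv2.imwrite("pics/%s.png"%sys.argv[1],cv2.resize(a[100:300,170:370],None,fx=3,fy=3,interpolation=cv2.INTER_CUBIC))
E
python3 look.py s2
```

```text
13.6 [ 0.3397 -0.1019  0.0936] 3.0815 [ 0. -0. -1.] 0.0169 [-0.5 -0.3 -2.9]
cmd err [-0.1  0.3  0.1] 0.0004389107968711947
[(0.89, [240.5, 212.2], np.int64(684)), (0.73, [238.8, 201.0], np.int64(195))]
scoop pred [np.float64(0.45302947838304763), np.float64(-0.10867750525981815), np.float64(-0.060061089203129026), np.float64(0.06714184267276779)]
lime in scoop -0.0029853878662269664 0.00039790323553101
```

View pics/s2.png

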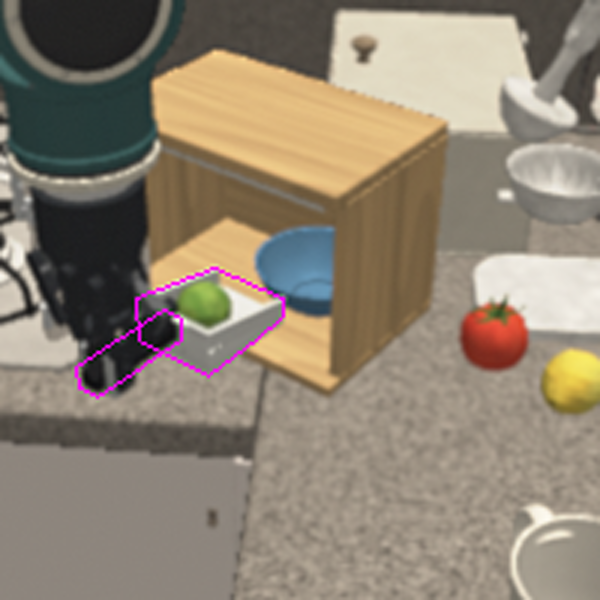

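play_rows(motion=[[-0.3,0,0,0,1],[-0.5,0,0,0,1],[-0.6,0,0,0,1],[-0.6,0,0,0,1],[-0.6,0,0,0,1]])

```text
time_s: 14.17
tcp_pos: [0.3664, -0.104, 0.0936]
tool_rot: [0.03, 1.0, -0.0, 0.0]
force: [-0.1, -0.7, -2.1]
gripper_width: 0.0169
finger_force: 59.7
```

play_rows(motion=[[-0.6,0,0,0,1],[-0.6,0,0,0,1],[-0.6,0,0,0,1],[-0.6,0,0,0,1],[-0.6,0,0,0,1]])

```text
time_s: 14.58
tcp_pos: [0.3961, -0.1057, 0.0936]
tool_rot: [0.03, 1.0, -0.0, -0.0]
force: [-0.0, 0.1, -1.8]
gripper_width: 0.017
finger_force: 59.7
```

play_rows(motion=[[-0.4,0,0,0,1],[0,0,0,0,1],[0,0,0,0,1],[0,0,0,0,1],[0,0,0,0,1]])

```text
time_s: 15.0
tcp_pos: [0.3992, -0.1058, 0.0936]
tool_rot: [0.03, 1.0, 0.0, -0.0]
force: [-0.0, -0.0, -2.2]
gripper_width: 0.017
finger_force: 59.7
```

```bash
python3 look.py s3; python3 bowl.py | head -1
```

```text
15.0 [ 0.3992 -0.1058  0.0936] 3.0807 [-0.  0. -1.] 0.017 [-0.  -0.  -2.2]
cmd err [59.3 -3.7  0.1] -0.00042199593910519084
[(0.78, [254.3, 198.6], np.int64(621)), (0.61, [193.7, 180.6], np.int64(1604)), (0.51, [256.6, 191.9], np.int64(154)), (0.36, [272.9, 180.4], np.int64(285))]
scoop pred [np.float64(0.512515061850285), np.float64(-0.11275682805013296), np.float64(-0.06092199593910541), np.float64(0.06710520670061415)]
lime in scoop -0.06737505189222343 0.15311311755602283
[ 0.61791481 -0.12274862  0.03221883] 0.4584246277809143 cup frame [ 0.0203 -0.0532]
```

```bash
python3 - <<'E'
from fit import *
w=ctrl.grab_frame("scene")
print(onz(w,[256.6,191.9],.094)[:2]-[.5125,-.1128])
E
```

```text
[-0.00625812 -0.00728224]
```

play_rows(motion=[[0.3,0,0,0,1],[0.5,0,0,0,1],[0.6,0,0,0,1],[0.6,0,0,0,1],[0.6,0,0,0,1]])

```text
time_s: 15.72
tcp_pos: [0.3727, -0.1042, 0.0936]
tool_rot: [0.03, 1.0, 0.0, -0.0]
force: [0.2, 0.0, -2.4]
gripper_width: 0.0171
finger_force: 59.7
```

play_rows(motion=[[0.6,0,0,0,1],[0.6,0,0,0,1],[0.6,0,0,0,1],[0.6,0,0,0,1],[0.6,0,0,0,1]])

```text
time_s: 16.13
tcp_pos: [0.343, -0.1024, 0.0936]
tool_rot: [0.03, 1.0, 0.0, 0.0]
force: [0.3, -1.1, -2.4]
gripper_width: 0.0169
finger_force: 59.7
```

play_rows(motion=[[0.6,0,0,0,1],[0.5,0,0,0,1],[0.3,0,0,0,1],[0,0,0,0,1],[0,0,0,0,1]])

```text
time_s: 16.55
tcp_pos: [0.3298, -0.1016, 0.0937]
tool_rot: [0.03, 1.0, 0.0, 0.0]
force: [-0.3, 0.2, -2.5]
gripper_width: 0.0168
finger_force: 59.7
```

```bash
python3 look.py s4
```

```text
16.55 [ 0.3298 -0.1016  0.0937] 3.0809 [ 0.  0. -1.] 0.0168 [-0.3  0.2 -2.5]
cmd err [-10.1   0.6   0.2] -0.0002134598246970043
[(0.56, [237.0, 213.6], np.int64(743)), (0.68, [235.3, 203.5], np.int64(230))]
scoop pred [np.float64(0.44308542373678883), np.float64(-0.10844364156343955), np.float64(-0.060713459824697225), np.float64(0.06720642767596058)]
lime in scoop -0.005925361731652456 0.00042266197586754233
```

play_rows(motion=[[-1,0,0,0,1],[-2,0,0,0,1],[-3.4,0,0,0,1],[-4.1,0,0,0,1],[2.5,0,0,0,1]])

```text
time_s: 17.12
tcp_pos: [0.4235, -0.1081, 0.0944]
tool_rot: [0.027, 1.0, -0.004, 0.004]
force: [1.5, -0.9, -0.3]
gripper_width: 0.0167
finger_force: 59.8
```

play_rows(motion=[[2,0,0,0,1],[1,0,0,0,1],[0.4,0,0,0,1],[0,0,0,0,1],[0,0,0,0,1]])

```text
time_s: 17.53
tcp_pos: [0.3767, -0.1043, 0.0939]
tool_rot: [0.03, 1.0, 0.0, 0.001]
force: [-1.0, 0.1, -0.8]
gripper_width: 0.017
finger_force: 59.8
```

```bash
python3 look.py s5
```

```text
17.5333 [ 0.3767 -0.1043  0.0939] 3.0813 [ 0.001  0.    -1.   ] 0.017 [-1.   0.1 -0.8]
cmd err [36.8 -2.1  0.4] 0.00017372564489903652
[(0.69, [248.2, 200.9], np.int64(857)), (0.33, [277.1, 185.5], np.int64(91)), (0.66, [360.9, 227.8], np.int64(372))]
scoop pred [np.float64(0.48994831463615446), np.float64(-0.1111457795432123), np.float64(-0.060326274355101184), np.float64(0.06743815395751203)]
lime in scoop 0.04907479526798143 -0.27171175804772635
```

View pics/s5.png

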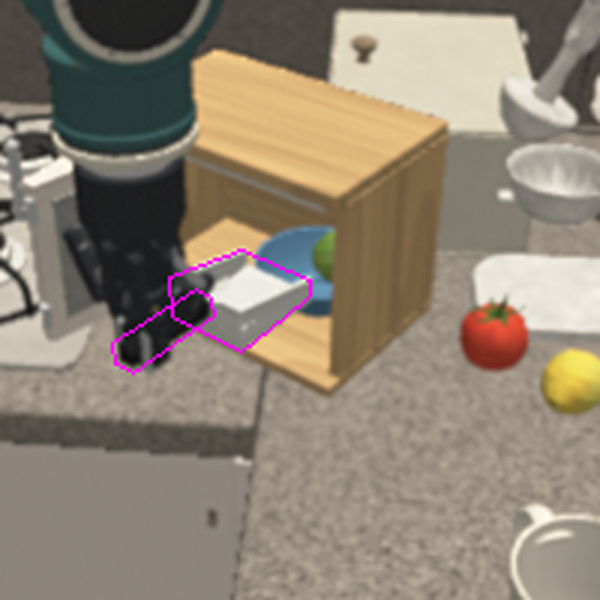

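```bash
python3 - <<'E'
from go import *
p,y=now()
show(plan(p,y,[(C(-.11),PS,3,1),((.346,-.217,.0935),2.6356,7,1),((.346,-.217,.034),2.6356,5,1)]))
E
```

```text
17.6833 [ 0.3764 -0.1045  0.0938] 3.0811 [ 0.001 -0.    -1.   ] 0.0167 [ 0.9 -0.7 -1.1]
[ [1.55,0,0.01,0,1],[1.56,0,0.01,0,1],[1.55,0.01,0.01,0,1],[-0.33,-1.63,0,0.064,1],[-0.43,-1.61,0,0.063,1] ]
[ [-0.54,-1.58,0,0.064,1],[-0.63,-1.54,0,0.064,1],[-0.73,-1.5,0,0.063,1],[-0.82,-1.44,0,0.064,1],[-0.91,-1.4,0,0.063,1] ]
[ [0,0,1.19,0,1],[0,0,1.19,0,1],[0,0,1.19,0,1],[0,0,1.19,0,1],[0,0.01,1.19,0,1] ]
```

play_rows(motion=[[1.55,0,0,0,1],[1.56,0,0,0,1],[1.55,0,0,0,1],[-0.33,-1.63,0,0.064,1],[-0.43,-1.61,0,0.063,1]])

```text
time_s: 18.1
tcp_pos: [0.3337, -0.1342, 0.0938]
tool_rot: [0.094, 0.996, 0.001, 0.0]
force: [1.0, -0.4, -0.3]
gripper_width: 0.0169
finger_force: 59.7
```

play_rows(motion=[[-0.54,-1.58,0,0.064,1],[-0.63,-1.54,0,0.064,1],[-0.73,-1.5,0,0.063,1],[-0.82,-1.44,0,0.064,1],[-0.91,-1.4,0,0.063,1]])

```text
time_s: 18.52
tcp_pos: [0.3456, -0.2181, 0.0937]
tool_rot: [0.252, 0.968, -0.0, 0.0]
force: [0.1, 0.3, -1.4]
gripper_width: 0.0168
finger_force: 59.7
```

play_rows(motion=[[0,0,1.2,0,1],[0,0,1.2,0,1],[0,0,1.2,0,1],[0,0,1.2,0,1],[0,0,1.2,0,1]])

```text
time_s: 18.93
tcp_pos: [0.3455, -0.2173, 0.033]
tool_rot: [0.25, 0.968, -0.0, 0.0]
force: [-0.0, 0.2, -2.3]
gripper_width: 0.017
finger_force: 59.8
```

play_rows(motion=[[0,0,0.3,0,1],[0,0,0.2,0,1],[0,0,0.2,0,1],[0,0,0,0,1],[0,0,0,0,1]])

```text
time_s: 19.35
tcp_pos: [0.3454, -0.2173, 0.0271]
tool_rot: [0.25, 0.968, -0.0, 0.0]
force: [0.2, -1.2, -1.7]
gripper_width: 0.0168
finger_force: 59.9
```

```bash
python3 -c "
from plan import *;now()"
```

```text
19.35 [ 0.3454 -0.2173  0.0271] 2.6359 [ 0.001 -0.    -1.   ] 0.0168 [ 0.2 -1.2 -1.7]
```

play_rows(motion=[[0,0,0.08,0,1],[0,0,0,0,1],[0,0,0,0,0.75],[0,0,0,0,0.5],[0,0,0,0,0.4]])

```text
time_s: 19.77
tcp_pos: [0.3451, -0.217, 0.0259]
tool_rot: [0.25, 0.968, 0.0, 0.0]
force: [0.6, -0.4, -0.3]
gripper_width: 0.0446
finger_force: 0.0
```

play_rows(motion=[[0,0,0,0,0.4],[0,0,-1,0,0.4],[0,0,-3,0,0.4],[0,0,-4,0,0.4],[0,0,-4,0,0.4]])

```text
time_s: 20.18
tcp_pos: [0.3438, -0.2174, 0.1461]
tool_rot: [0.251, 0.968, -0.001, -0.002]
force: [0.9, 0.0, 2.0]
gripper_width: 0.0514
finger_force: 0.0
```

play_rows(motion=[[0,0,-4,0,0.4],[0,0,-3,0,0],[0,0,0,0,0],[0,0,0,0,0],[0,0,0,0,0]])

```text
time_s: 20.6
tcp_pos: [0.3455, -0.2162, 0.2108]
tool_rot: [0.249, 0.968, 0.001, 0.0]
force: [-0.6, -0.1, -0.4]
gripper_width: 0.0854
finger_force: 0.0
```

```bash
python3 - <<'E'
from bowl import *; from plan import now
now(); np.set_printoptions(precision=4,suppress=True)
s=ctrl.grab_frame("scene"); w=ctrl.grab_frame("wrist"); t=ctrl.grab_frame("top")
b=ctrl.regions_of("bowl",s); l=ctrl.regions_of("lime",s); print([(r["score"],r["point"],r["mask"].sum()) for r in b+l])
m=b[0]["mask"]|l[0]["mask"]; q,f=bfit(s,m); print("bowl",q,f,tocup(*q[:2])); print("lime~",onz(s,l[0]["point"],.04))
m=ctrl.regions_of("scoop",w)[0]["mask"].astype(np.float32); print("scoop",fit([(w,m)],SC,(.4455,-.2736,-.507)))
for n in("tomato","lemon"): print(n,[ctrl.regions_of(n,p)[0]["point"] for p in(s,t)])
a=s["image"][90:290,180:380,::-1]; c=w["image"][:,:,::-1]
cv2.imwrite("pics/end.png",np.hstack([cv2.resize(a,(400,400)),cv2.resize(c,(400,300))[np.r_[0:300,[299]*100]]]))
E
```

```text
20.6 [ 0.3455 -0.2162  0.2108] 2.6376 [ 0.001  0.001 -1.   ] 0.0854 [-0.6 -0.1 -0.4]
[(0.58, [275.7, 197.7], np.int64(177)), (0.59, [358.8, 228.1], np.int64(397)), (0.26, [286.4, 257.7], np.int64(1626))]
bowl [ 0.6418 -0.1456  0.0746] 0.6011967658996582 [ 0.0455 -0.0746]
lime~ [ 0.5861 -0.3634  0.04  ]
scoop (array([ 0.4446, -0.2723, -0.5164]), np.float64(0.07808065414428711))
tomato [[335.0, 213.7], [315.5, 153.6]]
lemon [[359.9, 227.6], [351.5, 162.5]]
```

View pics/end.png

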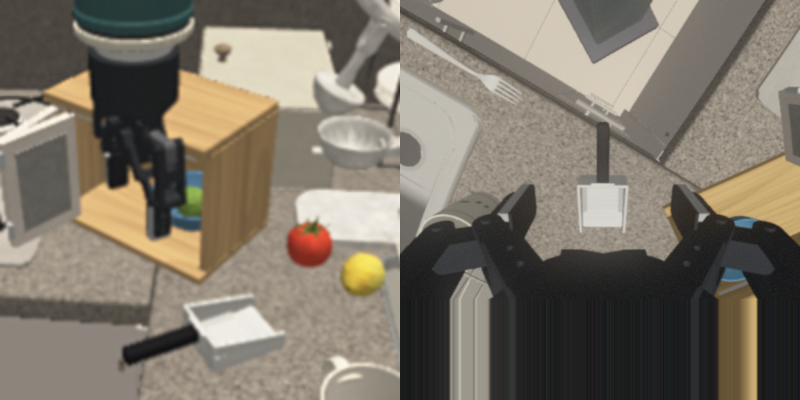

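```bash
python3 -c "
from cell import ctrl
print(ctrl.close_job())"
```

```text
the job is handed in; nothing more can be done
None
```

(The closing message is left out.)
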